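# Find where the length stop binds and lock it short of the tight spot

## Robot

A 6-joint arm with a two-finger parallel gripper is mounted at the origin on a cart in front of the work surface, level with it; the furniture and walls round the work are solid. World frame = base frame: x ahead of the robot, y to its left, z up, the work surface at z = 0. Lengths are in m, angles in rad, forces in N, time in s.
With the tool pointing down it reaches from about 0.3 to 0.75 m from the base axis. Payload 8.5 kg.
Tool frame: the origin (TCP) lies at the very end of the fingers, on their centre line; the grasp point (between the pads) lies 19 mm behind it (ctrl.hold_point_z is the distance from the TCP to the grasp point, in m); z points along the fingers, y is the line along which they close (so a half turn about z gives the same grasp; the last joint's range is limited). The gripper opens to 85 mm and grips with 20 to 120 N. Pads are 22 mm wide; open, the fingers measure 114 mm over their backs; the gripper's body (76 mm by 85 mm) begins 54 mm behind the grasp point. The pads swing forward as they close: fully open they stand 13 mm farther back than shut.
Start: joints at [-1.368, 0.381, 1.297, -0, 1.464, -0.215], TCP at [0.223, -0.503, 0.231] pointing down, gripper open.
Joint ranges: [-3.11, 3.11], [-0.89, 2.33], [0.22, 2.48], [-1.42, 4.56], [0.17, 2.85], [-2.88, 2.88]. Speed limits (rad/s): [2.39, 2.39, 3.14, 3.14, 3.14, 3.14].

## Interface

Orientations are given as a rotation vector (axis times angle).
In Python, from bench import sense, grab_frame, camera_info, job_done, ctrl gives the robot as it stands.
- The arm moves only by the tool step_arm, never from a script. Its argument "motion" is a list of rows, each a list of 3 entries, a list of its own where there are three numbers: the shift along the tool's x, y, z in mm, then the turn about the tool's z in rad, then the opening, from -1 (shut) to 1 (fully open). In form: [[[dx, dy, dz], twist, hand], ...]. A call has 1 to 10 rows; each row shifts and turns the commanded pose from where the row before left it, along the tool's axes as they then stand; what a row does not reach is not made up. A row lasts 1/10 s, in which the tool goes at most 50 mm and 8.59 degrees, less where a joint would pass 70% of its speed; a pose out of reach is approached as far as the arm can. A call is refused whole if a number of a shift passes 50 or a number of a turn 0.15, either way. A call with a gripper value outside its range is refused whole. The fingers move at their own pace and stop on an object; "newtons" is the grip in N (left out, the last holds). Time passes only in rows, so rows that do not move let the fingers close. It gives the time, the measured TCP pose, the force, the opening and the grip force at its end, in the units of the state.
- sense(): the state, without advancing time (a new reading comes with each control period).
- grab_frame(name): name is "scene" or "top" or "wrist"; returns the picture (480x640x3 uint8, red, green, blue); there is no depth.
- camera_info(name): a dict with "K" (3x3 intrinsics, pixels), "rvec" (rotation vector, rad) and "tvec" (3), from world to camera coordinates, as OpenCV has them. Camera axes: x right, y down, z forward; pixel columns grow to the right and rows downward; lengths in m; the calibration is good to about 2 mm. A picture is of the moment at which its call begins: read the wrist's pose just before it. camera_info takes no time and is no camera call; for the wrist camera it gives the pose at the moment of the call.
- job_done(): hands the job in; it is judged then, once.
The state is a dict: "time": time; "joint_positions": joint angles; "qd": joint speeds; "joint_efforts": joint torques, N m; "ee_pos": TCP position; "orientation": TCP orientation; "wrist_force": force on the tool from outside, world axes, zero at the start; "moment": the same for the moment, N m; "finger_gap": opening from 0.0 (shut) to 1.0 (fully open); "grasp_force": force on a finger pad.
Only numpy, scipy, OpenCV 4.12 (cv2) and the standard library are available. Lean on these libraries where they do the work, as an engineer would, in place of code of your own. Each camera call takes 0.05 s, during which the arm holds its last target. There are 200 camera calls.

## Task

The length stop on the aluminium rail binds somewhere on its way to the rail's red end. Slide the stop towards the red end until you feel it tighten, without forcing it into or past the tight spot, then back it off about 30 mm from there and only then press its red lever down flat to lock it. Leave the tools lying round about alone.

Things in the scene. Friction and masses are not known exactly. Their poses are not given: they have to be found in the camera images.
- rail: Fixed aluminium rail, 440 mm long, 50 mm wide, top 32 mm above the table, a yellow scale strip with plain ticks on it, a red cap at one end, a black cap at the other. Origin under its middle at table height; y axis along the rail towards the red end, x across it, away from the robot. Its place and heading vary.
- carriage: The length stop: grey saddle 84 mm long, 70 mm wide, 46 mm high, with a black grip fin and a steel stop plate. It only slides along the rail; 2 N of steady friction. Origin on the rail's centre line at table height, half-way along the saddle, axes as the rail's. It starts with its origin 95 to 145 mm from the rail's middle, towards the black cap.
- fin (a point): Centre of the stop's black grip fin, 75 mm above the table, 10 mm off the rail's centre line away from the robot. The fin is 30 mm thick along the rail, 48 mm wide across it, and stands from 46 to 97 mm above the table, both its faces along the rail free. Axes as the rail's.
- lever (a joint): Red lock lever on the side of the stop towards the robot, rad: 0 = raised, leaning 50 degrees above level towards the robot, 0.87 = pressed down flat (level, its stop). It starts at 0 to 0.15, is stiff (about 3 to 6 N at its pad) and stays where it is left.
- lever_pad (a point): Centre of the red thumb pad (28 x 30 x 12 mm) on the lever, 70 mm from its hinge. The hinge runs along the rail, 29 mm from its centre line on the robot's side, 55 mm above the table; the lever arm is 22 mm wide, 10 mm thick. Raised, the pad is 74 mm from the centre line, 109 mm up; flat, 99 mm from it, 55 mm up.
- spanner: Loose steel spanner, 210 x 51 x 9 mm, lying about; leave it.
- hex_key: Loose dark hex key, 169 x 49 x 9 mm, lying about; leave it.
- setting_block: Loose aluminium block, 75 x 50 x 40 mm; leave it.
- sanding_block: Loose brown sanding block, 114 x 67 x 35 mm; leave it.
- red_end (a point): Centre of the red end cap, 227 mm from the rail's middle, 20 mm above the table. A sprung tight spot (no pose given) is hidden in the rail: the stop meets it at an origin between 20 mm before the rail's middle and 110 mm past it. From there the push needed grows about 1.5 N a mm, and at about 20 N it is being forced. Let go there, the stop is pushed back a few mm. Moving back is free.

How it is judged:
By the outcome, as a careful person would: the job done as asked, in the order asked, and still so for the second after the job is handed in, with the robot touching nothing.
It also fails if it takes over 67 s, if anything falls off the work surface, if the arm or the gripper's body presses on something with over 40 N, if the wrist force passes 120 N, or if a joint passes its speed limit or range.

## Working session

There is one attempt and no reset: what is moved stays moved. The work goes in short steps, Python scripts to look and compute and a tool call to move; the robot and the scene stay as the last step left them, time stands still between calls to the robot, and variables do not carry over. Pictures are saved under pics/ and viewed, at most 10 in all, crops included, and the job is handed in when it is done.

Besides the shell and the picture viewer there is one more tool, called as name([rows], argument=value, ...), one row to a line, values as JSON. step_arm: Moves the arm, as the interface text tells. Its arguments: {"type":"object","properties":{"motion":{"type":"array","items":{"type":"array"}},"newtons":{"type":"number"}},"required":["motion"]}

```bash
ls; mkdir -p pics
python3 - <<'E'
from bench import *
import cv2, numpy as np
s=sense();print(s)
for n in("scene","top"):
    f=grab_frame(n);cv2.imwrite(f"pics/{n}0.png",f[:,:,::-1])
    c=camera_info(n);print(n,c)
print(ctrl.hold_point_z)
E
```

```text
pics
{'time': 0.0, 'joint_positions': array([-1.36829994e+00,  3.81205525e-01,  1.29829264e+00, -2.44858920e-05,
        1.46356914e+00, -2.15277796e-01]), 'qd': array([-0.00094132, -0.00149103,  0.00103924, -0.00028638,  0.00010942,
       -0.00107958]), 'joint_efforts': array([ 4.35930212e-05, -4.48463595e+01, -2.31279820e+01, -1.81061059e-04,
        4.74527740e-03, -1.88213323e-05]), 'ee_pos': array([ 0.22309159, -0.50239609,  0.2306959 ]), 'orientation': array([-3.07185809e+00, -6.51174413e-01,  2.34233932e-05]), 'wrist_force': array([ 0.6290131 , -0.35194461, -0.7061082 ]), 'moment': array([-0.01608671, -0.01394237,  0.04971271]), 'grasp_force': 0.0, 'finger_gap': 0.9995964202160983}
scene {'K': array([[485.45872166,   0.        , 320.72290468],
       [  0.        , 485.45872166, 237.20247612],
       [  0.        ,   0.        ,   1.        ]]), 'rvec': array([ 2.13831412, -0.55616247,  0.25013457]), 'tvec': array([-0.4457914 ,  0.21918758,  1.08977702])}
top {'K': array([[508.05342427,   0.        , 311.99229618],
       [  0.        , 508.05342427, 227.23306846],
       [  0.        ,   0.        ,   1.        ]]), 'rvec': array([ 2.16844978, -2.20836388,  0.05895322]), 'tvec': array([-0.04208771,  0.48148915,  1.4239277 ])}
0.0187
```

View pics/scene0.png

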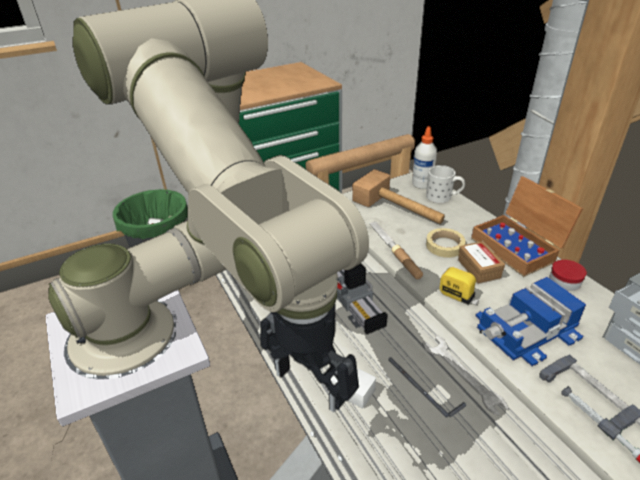

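View pics/top0.png

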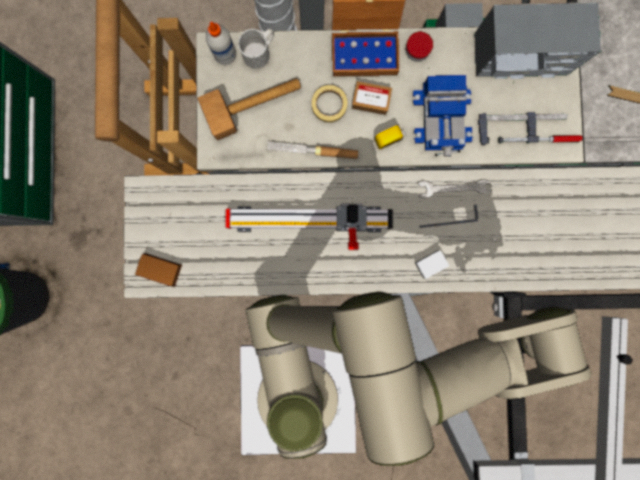

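The top view shows the rail from its red cap at (229,218) to its black cap at (391,219). The fin is at about (351,214) and the lever pad at (352,242). The rail's red end faces world +y. In the scene view the arm hides most of the rail.

```bash
cat > h.py <<'E'
from bench import *
import cv2, numpy as np
from scipy.spatial.transform import Rotation as R
def ray(c,p):
    M=R.from_rotvec(c['rvec']).as_matrix(); t=np.array(c['tvec'])
    d=np.linalg.inv(c['K'])@[p[0],p[1],1]
    return -M.T@t, M.T@d
def onplane(c,p,z):
    o,d=ray(c,p); return o+d*(z-o[2])/d[2]
def two(c1,p1,c2,p2):
    o1,d1=ray(c1,p1);o2,d2=ray(c2,p2)
    s=np.linalg.lstsq(np.c_[d1,-d2],o2-o1,rcond=None)[0]
    a,b=o1+s[0]*d1,o2+s[1]*d2
    return (a+b)/2,np.linalg.norm(a-b)
def blobs(f,kind,amin=15):
    h=cv2.cvtColor(f,cv2.COLOR_RGB2HSV)
    if kind=='red': m=((h[...,0]<8)|(h[...,0]>172))&(h[...,1]>150)&(h[...,2]>60)
    if kind=='yel': m=(abs(h[...,0].astype(int)-24)<8)&(h[...,1]>120)&(h[...,2]>90)
    if kind=='blk': m=h[...,2]<45
    n,_,st,ce=cv2.connectedComponentsWithStats(m.astype(np.uint8))
    return [(st[i].tolist(),ce[i].round(1).tolist()) for i in range(1,n) if st[i][4]>=amin]
E
python3 - <<'E'
from h import *
f=grab_frame("top");c=camera_info("top")
for k in('red','yel','blk'):
    for st,ce in blobs(f,k):
        if 215<ce[0]<405 and 195<ce[1]<260: print(k,st,ce,onplane(c,ce,{'red':.02,'yel':.032,'blk':.097}[k]).round(4))
print('red-lever@.1',onplane(c,(352,245),.105))
cv2.imwrite('pics/topc.png',cv2.resize(f[190:262,215:405,::-1],None,fx=4,fy=4,interpolation=cv2.INTER_CUBIC))
E
```

```text
red [226, 209, 4, 19, 71] [227.5, 217.8] [0.5114 0.1873 0.02  ]
red [349, 228, 9, 22, 152] [352.5, 239.2] [ 0.4445 -0.1642  0.02  ]
yel [230, 222, 107, 4, 322] [283.5, 223.0] [0.4929 0.0285 0.032 ]
yel [367, 222, 21, 4, 77] [377.6, 223.4] [ 0.4869 -0.2345  0.032 ]
blk [347, 205, 11, 18, 186] [352.0, 213.2] [ 0.5113 -0.1588  0.097 ]
blk [388, 210, 4, 18, 57] [389.9, 218.3] [ 0.4957 -0.2595  0.097 ]
red-lever@.1 [ 0.42621506 -0.15626828  0.105     ]
```

View pics/topc.png

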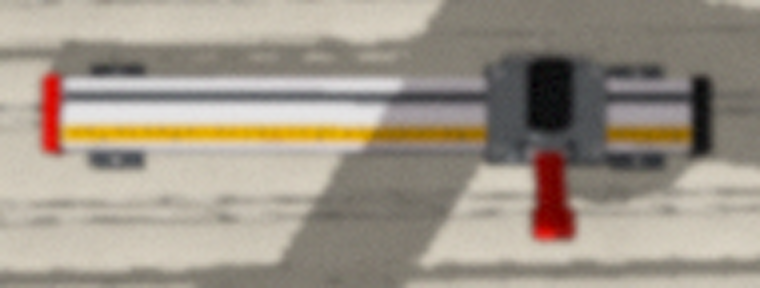

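The crop shows the saddle at crop (487–607, 60–163), with the fin centred at about (550,95) and the lever towards the robot with its pad at (552,222). The rail's middle comes out at about (0.506, -0.04), yawed slightly towards +x, with the stop about 119 mm short of the middle. I'll move above it and square the tool to the rail.

step_arm([
  [[40,-24,0],0,1],
  [[40,-24,0],0,1],
  [[40,-24,0],0,1],
  [[40,-24,0],0,1],
  [[40,-24,0],0,1],
  [[40,-24,0],0,1],
  [[40,-24,0],0,1],
  [[40,-24,0],0,1],
  [[40,-24,0],0,1],
  [[0,0,0],0.147,1],
])

```text
time: 1.15
ee_pos: [0.4664, -0.155, 0.2312]
orientation: [-3.111, -0.43, -0.001]
wrist_force: [-0.1, -0.3, 0.2]
finger_gap: 0.998
grasp_force: 0.0
```

step_arm([
  [[0,0,0],0.147,1],
  [[0,0,0],0.147,1],
  [[0,0,0],0,1],
  [[0,0,0],0,1],
  [[0,0,0],0,1],
])

```text
time: 1.65
ee_pos: [0.4645, -0.1593, 0.2313]
orientation: [-3.141, 0.032, 0.0]
wrist_force: [0.8, -0.1, 0.2]
finger_gap: 1.004
grasp_force: 0.0
```

Run:
```python
from h import *
s=sense();print(s['time'],s['ee_pos'],s['orientation'],s['wrist_force']);print(R.from_rotvec(s['orientation']).as_matrix().round(3))
c=camera_info("wrist");f=grab_frame("wrist");np.savez('w1.npz',f=f,**c)
print(ray(c,(320,240)))
cv2.imwrite('pics/w1.png',f[:,:,::-1])
```

```text
1.65 [ 0.46446312 -0.15925594  0.23126882] [-3.14132380e+00  3.22270007e-02  2.40914922e-04] [ 0.83986193 -0.08358462  0.21563682]
[[ 1.    -0.021 -0.   ]
 [-0.021 -1.     0.   ]
 [-0.    -0.    -1.   ]]
(array([ 0.54107012, -0.16178035,  0.37355529]), array([-0.29816083, -0.01017359, -0.95462756]))
```

View pics/w1.png

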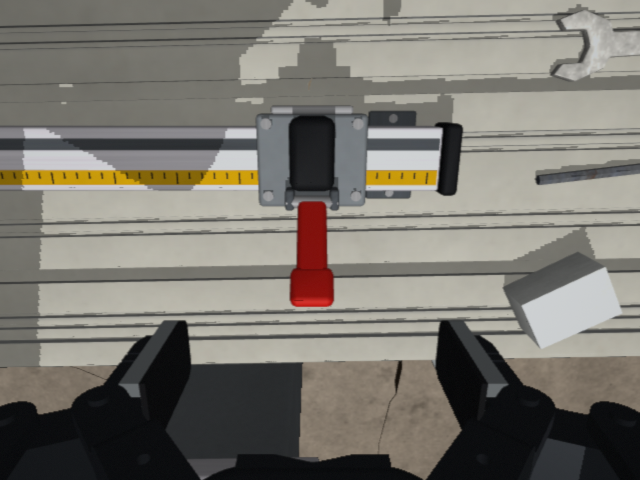

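The wrist view shows the saddle at (257–367, 108–208), the fin at (289–335, 115–191) and the lever pad at (291–333, 268–306), which is still raised. The rail is clear on both sides and the stop plate is low at the far side (273–352, 108). I'll shift to above the fin for the second view.

step_arm([
  [[25,0,0],0,1],
  [[22,0,0],0,1],
  [[0,0,0],0,1],
  [[0,0,0],0,1],
])

```text
time: 2.1
ee_pos: [0.5113, -0.1602, 0.231]
orientation: [-3.141, 0.034, 0.001]
wrist_force: [-0.6, 0.3, 0.1]
finger_gap: 1.002
grasp_force: 0.0
```

Run:
```python
from h import *
c2=camera_info("wrist");f2=grab_frame("wrist");w=dict(np.load('w1.npz'));f1=w['f'];c1=w
np.savez('w2.npz',f=f2,**c2)
s=sense();print(s['ee_pos'],s['wrist_force'])
for n,f,c in(('1',f1,c1),('2',f2,c2)):
    for k in('red','yel','blk'):
        for st,ce in blobs(f,k,300):
            if st[1]<330: print(n,k,st,ce)
def get(f,k,sel): return [b for b in blobs(f,k,300) if sel(b[0])][0]
fin=lambda st:30<st[2]<70 and 240<st[0]<340
a=get(f1,'blk',fin);b=get(f2,'blk',fin)
top=lambda x:(x[0][0]+x[0][2]/2,x[0][1]) # far top edge
print('fin far top edge',two(c1,top(a),c2,top(b)))
red=lambda st:st[1]>50
a=get(f1,'red',red);b=get(f2,'red',red)
bot=lambda x:(x[0][0]+x[0][2]/2,x[0][1]+x[0][3])
print('pad near edge',two(c1,bot(a),c2,bot(b)))
# rail dir from yellow strip lower edge
for f,c in((f1,c1),(f2,c2)):
    h=cv2.cvtColor(f,cv2.COLOR_RGB2HSV);m=(abs(h[...,0].astype(int)-24)<8)&(h[...,1]>120)&(h[...,2]>90)
    m[330:]=0
    ys,xs=np.nonzero(m);P=np.array([onplane(c,(x,y),.032) for x,y in zip(xs[::5],ys[::5])])
    vx,vy,x0,y0=cv2.fitLine(P[:,:2].astype(np.float32),cv2.DIST_HUBER,0,.001,.001).ravel()
    print('strip',x0,y0,'slope dx/dy',vx/vy)
```

```text
[ 0.51101248 -0.1601946   0.2311534 ] [-0.00094775 -0.22138033 -0.21026673]
1 red [291, 202, 42, 105, 3451] [311.5, 259.0]
1 yel [0, 170, 259, 15, 3771] [129.0, 177.0]
1 yel [366, 170, 71, 15, 1008] [400.8, 177.3]
1 blk [287, 115, 51, 77, 3307] [311.5, 153.1]
1 blk [435, 123, 27, 72, 1319] [449.2, 157.4]
1 blk [0, 321, 200, 159, 17712] [104.8, 426.4]
1 blk [426, 321, 214, 159, 16762] [524.1, 424.1]
2 red [292, 261, 41, 106, 3333] [311.8, 318.6]
2 yel [0, 227, 261, 14, 3603] [131.3, 233.5]
2 yel [364, 227, 68, 14, 914] [397.1, 233.2]
2 blk [430, 179, 27, 71, 1228] [443.7, 213.5]
2 blk [287, 180, 50, 77, 3118] [311.8, 218.2]
2 blk [0, 321, 422, 159, 26717] [163.1, 434.5]
2 blk [426, 320, 214, 160, 16772] [524.2, 424.0]
fin far top edge (array([ 0.53549696, -0.1609387 ,  0.05454661]), np.float64(0.00033357320028661584))
pad near edge (array([ 0.41226805, -0.15860857,  0.11263942]), np.float64(0.0002200736091831376))
strip 0.48927307 -0.058825508 slope dx/dy 0.019514611
strip 0.48987398 -0.03681545 slope dx/dy 0.02171424
```

Both views agree: fin centre at about (0.512, -0.160), rail slope dx/dy of about 0.021, lever pad about 0.11 m up. I'll descend to grip the fin along the rail.

step_arm([
  [[0,0,40],0,1],
  [[0,0,40],0,1],
  [[0,0,40],0,1],
  [[0,0,30],0,1],
  [[0,0,20],0,1],
  [[0,0,0],0,1],
  [[0,0,0],0,1],
  [[0,0,0],0,1],
])

```text
time: 2.95
ee_pos: [0.512, -0.1607, 0.0628]
orientation: [3.14, -0.036, 0.004]
wrist_force: [-0.0, -0.0, 0.2]
finger_gap: 1.001
grasp_force: 0.0
```

step_arm([
  [[0,0,0],0,-0.2],
  [[0,0,0],0,-0.2],
  [[0,0,0],0,-0.2],
  [[0,0,0],0,-0.2],
  [[0,0,0],0,-0.5],
  [[0,0,0],0,-0.5],
  [[0,0,0],0,-0.5],
  [[0,0,0],0,-0.5],
  [[0,0,0],0,-0.5],
  [[0,0,0],0,-0.5],
], newtons=25)

```text
time: 3.95
ee_pos: [0.5116, -0.1603, 0.0615]
orientation: [3.141, -0.036, 0.0]
wrist_force: [-1.7, 0.7, 5.2]
finger_gap: 0.347
grasp_force: 26.8
```

The grip is firm, with a 29.5 mm opening on the 30 mm fin. The tight spot is at least about 100 mm away, so I'll slide 85 mm freely first.

step_arm([
  [[0,-5,0],0,-0.5],
  [[0,-10,0],0,-0.5],
  [[0,-10,0],0,-0.5],
  [[0,-10,0],0,-0.5],
  [[0,-10,0],0,-0.5],
  [[0,-10,0],0,-0.5],
  [[0,-10,0],0,-0.5],
  [[0,-10,0],0,-0.5],
  [[0,-8,0],0,-0.5],
  [[0,-2,0],0,-0.5],
], newtons=40)

```text
time: 4.95
ee_pos: [0.5134, -0.075, 0.0616]
orientation: [3.141, -0.035, -0.0]
wrist_force: [-3.3, -1.6, 6.6]
finger_gap: 0.348
grasp_force: 40.3
```

step_arm([
  [[0,-1,0],0,-0.5],
  [[0,-1,0],0,-0.5],
  [[0,-1,0],0,-0.5],
  [[0,-1,0],0,-0.5],
])

```text
time: 5.35
ee_pos: [0.5135, -0.0716, 0.0615]
orientation: [3.141, -0.036, -0.0]
wrist_force: [-2.6, -2.1, 5.8]
finger_gap: 0.34
grasp_force: 40.4
```

While moving, free sliding costs about 2 N in y. Now I'll feel forward in 6–8 mm bites.

step_arm([
  [[0,-2,0],0,-0.5],
  [[0,-2,0],0,-0.5],
  [[0,-2,0],0,-0.5],
  [[0,-1,0],0,-0.5],
])

```text
time: 5.75
ee_pos: [0.5136, -0.0645, 0.0615]
orientation: [3.141, -0.036, -0.0]
wrist_force: [-2.4, -3.2, 5.0]
finger_gap: 0.348
grasp_force: 40.4
```

step_arm([
  [[0,-1,0],0,-0.5],
  [[0,-1,0],0,-0.5],
  [[0,-1,0],0,-0.5],
  [[0,-1,0],0,-0.5],
])

```text
time: 6.15
ee_pos: [0.5137, -0.0607, 0.0616]
orientation: [3.141, -0.036, -0.0]
wrist_force: [-2.4, -3.1, 5.9]
finger_gap: 0.345
grasp_force: 40.4
```

Steady at 3.1 N, so it isn't tightening yet.

step_arm([
  [[0,-2,0],0,-0.5],
  [[0,-2,0],0,-0.5],
  [[0,-2,0],0,-0.5],
  [[0,-1,0],0,-0.5],
  [[0,-1,0],0,-0.5],
])

```text
time: 6.65
ee_pos: [0.5139, -0.0526, 0.0616]
orientation: [3.141, -0.036, -0.001]
wrist_force: [-3.1, -2.0, 6.4]
finger_gap: 0.345
grasp_force: 40.4
```

step_arm([
  [[0,-2,0],0,-0.5],
  [[0,-2,0],0,-0.5],
  [[0,-2,0],0,-0.5],
  [[0,-1,0],0,-0.5],
  [[0,-1,0],0,-0.5],
])

```text
time: 7.15
ee_pos: [0.514, -0.0446, 0.0616]
orientation: [3.141, -0.036, -0.001]
wrist_force: [-4.5, -1.4, 6.1]
finger_gap: 0.342
grasp_force: 40.4
```

step_arm([
  [[0,-2,0],0,-0.5],
  [[0,-2,0],0,-0.5],
  [[0,-2,0],0,-0.5],
  [[0,-1,0],0,-0.5],
  [[0,-1,0],0,-0.5],
])

```text
time: 7.65
ee_pos: [0.5142, -0.0366, 0.0616]
orientation: [3.141, -0.036, -0.001]
wrist_force: [-3.0, -1.7, 6.6]
finger_gap: 0.348
grasp_force: 40.4
```

step_arm([
  [[0,-2,0],0,-0.5],
  [[0,-2,0],0,-0.5],
  [[0,-2,0],0,-0.5],
  [[0,-1,0],0,-0.5],
  [[0,-1,0],0,-0.5],
])

```text
time: 8.15
ee_pos: [0.5144, -0.0286, 0.0615]
orientation: [3.141, -0.036, -0.001]
wrist_force: [-3.4, -2.1, 6.7]
finger_gap: 0.346
grasp_force: 40.4
```

step_arm([
  [[0,-2,0],0,-0.5],
  [[0,-2,0],0,-0.5],
  [[0,-2,0],0,-0.5],
  [[0,-1,0],0,-0.5],
  [[0,-1,0],0,-0.5],
])

```text
time: 8.65
ee_pos: [0.5145, -0.0206, 0.0616]
orientation: [3.141, -0.036, -0.001]
wrist_force: [-3.4, -1.5, 6.1]
finger_gap: 0.347
grasp_force: 40.4
```

step_arm([
  [[0,-2,0],0,-0.5],
  [[0,-2,0],0,-0.5],
  [[0,-2,0],0,-0.5],
  [[0,-1,0],0,-0.5],
  [[0,-1,0],0,-0.5],
])

```text
time: 9.15
ee_pos: [0.5147, -0.0126, 0.0615]
orientation: [3.141, -0.036, -0.001]
wrist_force: [-3.4, -2.3, 7.2]
finger_gap: 0.345
grasp_force: 40.5
```

step_arm([
  [[0,-2,0],0,-0.5],
  [[0,-2,0],0,-0.5],
  [[0,-2,0],0,-0.5],
  [[0,-1,0],0,-0.5],
  [[0,-1,0],0,-0.5],
])

```text
time: 9.65
ee_pos: [0.5149, -0.0046, 0.0615]
orientation: [3.141, -0.036, -0.001]
wrist_force: [-3.0, -2.8, 6.3]
finger_gap: 0.347
grasp_force: 40.5
```

step_arm([
  [[0,-2,0],0,-0.5],
  [[0,-2,0],0,-0.5],
  [[0,-1,0],0,-0.5],
  [[0,-1,0],0,-0.5],
])

```text
time: 10.05
ee_pos: [0.515, 0.0014, 0.0615]
orientation: [3.141, -0.036, -0.001]
wrist_force: [-3.5, -2.0, 7.4]
finger_gap: 0.344
grasp_force: 40.5
```

step_arm([
  [[0,-2,0],0,-0.5],
  [[0,-2,0],0,-0.5],
  [[0,-2,0],0,-0.5],
  [[0,-1,0],0,-0.5],
  [[0,-1,0],0,-0.5],
])

```text
time: 10.55
ee_pos: [0.5152, 0.0094, 0.0616]
orientation: [3.141, -0.036, -0.001]
wrist_force: [-3.4, -2.0, 6.2]
finger_gap: 0.346
grasp_force: 40.5
```

step_arm([
  [[0,-2,0],0,-0.5],
  [[0,-2,0],0,-0.5],
  [[0,-2,0],0,-0.5],
  [[0,-1,0],0,-0.5],
  [[0,-1,0],0,-0.5],
])

```text
time: 11.05
ee_pos: [0.5153, 0.0174, 0.0616]
orientation: [3.141, -0.036, -0.001]
wrist_force: [-3.7, -2.4, 7.8]
finger_gap: 0.35
grasp_force: 40.5
```

step_arm([
  [[0,-2,0],0,-0.5],
  [[0,-2,0],0,-0.5],
  [[0,-2,0],0,-0.5],
  [[0,-1,0],0,-0.5],
  [[0,-1,0],0,-0.5],
])

```text
time: 11.55
ee_pos: [0.5155, 0.0254, 0.0615]
orientation: [3.141, -0.036, -0.001]
wrist_force: [-3.8, -1.8, 6.2]
finger_gap: 0.349
grasp_force: 40.5
```

step_arm([
  [[0,-2,0],0,-0.5],
  [[0,-2,0],0,-0.5],
  [[0,-2,0],0,-0.5],
  [[0,-1,0],0,-0.5],
  [[0,-1,0],0,-0.5],
])

```text
time: 12.05
ee_pos: [0.5156, 0.0317, 0.0616]
orientation: [3.138, -0.036, -0.002]
wrist_force: [-5.6, -14.9, 7.3]
finger_gap: 0.345
grasp_force: 40.6
```

It tightens: 14.9 N, up from about 2 N at y = 0.0254. The onset is therefore at about y = 0.0255, well short of forcing. I'll back off to y ≈ -0.004.

step_arm([
  [[0,5,0],0,-0.5],
  [[0,5,0],0,-0.5],
  [[0,5,0],0,-0.5],
  [[0,5,0],0,-0.5],
  [[0,5,0],0,-0.5],
  [[0,5,0],0,-0.5],
  [[0,5,0],0,-0.5],
  [[0,2,0],0,-0.5],
  [[0,0,0],0,-0.5],
  [[0,0,0],0,-0.5],
])

```text
time: 13.05
ee_pos: [0.5149, -0.0036, 0.0616]
orientation: [3.141, -0.036, -0.001]
wrist_force: [-4.2, -1.3, 6.4]
finger_gap: 0.343
grasp_force: 40.8
```

Stop at about 29 mm from onset. Release, rise, move over the lever with the fingers shut, then look.

step_arm([
  [[0,0,0],0,0.3],
  [[0,0,0],0,0.6],
  [[0,0,0],0,0.6],
  [[0,0,0],0,0.6],
  [[0,0,-20],0,0.6],
  [[0,0,-40],0,0.6],
  [[0,0,-40],0,0.6],
  [[0,0,-40],0,0.6],
  [[-30,0,0],0,-1],
  [[-30,0,0],0,-1],
])

```text
time: 14.05
ee_pos: [0.4549, -0.002, 0.2021]
orientation: [3.141, -0.036, 0.004]
wrist_force: [0.3, -0.3, -1.0]
finger_gap: 0.471
grasp_force: 0.0
```

step_arm([
  [[-20,0,0],0,-1],
  [[0,0,0],0,-1],
  [[0,0,0],0,-1],
  [[0,0,0],0,-1],
  [[0,0,0],0,-1],
  [[0,0,0],0,-1],
])

```text
time: 14.65
ee_pos: [0.4357, -0.0015, 0.2011]
orientation: [-3.141, 0.036, 0.0]
wrist_force: [0.4, 0.1, -0.5]
finger_gap: 0.003
grasp_force: 0.0
```

Run:
```python
from h import *
s=sense();print(s['time'],s['ee_pos'],s['wrist_force'],s['finger_gap'])
c=camera_info("wrist");f=grab_frame("wrist");np.savez('w3.npz',f=f,**c)
for st,ce in blobs(f,'red',300):
    print('red',st,ce,[onplane(c,(st[0]+st[2]/2,st[1]+st[3]),z).round(4) for z in(.11,.12)])
for st,ce in blobs(f,'blk',300):
    if st[1]<250: print('blk',st,ce,onplane(c,ce,.09).round(4))
cv2.imwrite('pics/w3.png',f[:,:,::-1])
```

```text
14.65 [ 0.43565319 -0.00149696  0.20111462] [ 0.44958437  0.10358258 -0.50217021] 0.0028939284729817623
red [23, 77, 45, 83, 2012] [42.4, 117.0] [array([0.4879, 0.1415, 0.11  ]), array([0.489 , 0.1352, 0.12  ])]
red [289, 163, 50, 117, 4402] [313.7, 226.7] [array([ 0.4146, -0.0026,  0.11  ]), array([ 0.4188, -0.0026,  0.12  ])]
blk [287, 57, 54, 89, 4556] [313.4, 100.7] [ 0.5155 -0.0044  0.09  ]
```

View pics/w3.png

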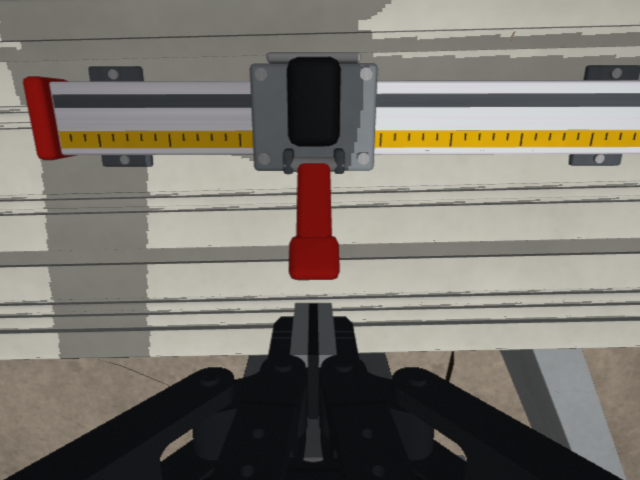

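The lever pad at (289–339, 235–280) lines up with the shut fingers at column 313, and the fin is at (313,100) and unmoved (y ≈ -0.004). I'll lower onto the pad and follow its arc.

step_arm([
  [[0,0,35],0,-1],
  [[0,0,30],0,-1],
  [[0,0,5],0,-1],
  [[-1.5,0,4],0,-1],
  [[-1.5,0,4],0,-1],
  [[-1.5,0,4],0,-1],
  [[-1.5,0,4],0,-1],
])

```text
time: 15.4
ee_pos: [0.4297, -0.0015, 0.116]
orientation: [3.141, -0.036, 0.004]
wrist_force: [0.3, 0.2, 2.5]
finger_gap: -0.001
grasp_force: 1.4
```

step_arm([
  [[-3.5,0,3.5],0,-1],
  [[-3.5,0,3.5],0,-1],
  [[-3,0,3.5],0,-1],
  [[-2.5,0,3.5],0,-1],
  [[-1.5,0,4],0,-1],
  [[-1.5,0,4],0,-1],
  [[-1.5,0,4],0,-1],
])

```text
time: 16.1
ee_pos: [0.4116, -0.0008, 0.0889]
orientation: [-3.141, 0.036, 0.002]
wrist_force: [-0.2, -0.8, 3.1]
finger_gap: -0.001
grasp_force: 1.4
```

step_arm([
  [[-1,0,4],0,-1],
  [[-1,0,4],0,-1],
  [[-1,0,4],0,-1],
  [[-1,0,4],0,-1],
  [[0,0,4],0,-1],
  [[0,0,3],0,-1],
])

```text
time: 16.7
ee_pos: [0.408, -0.0008, 0.0659]
orientation: [-3.141, 0.036, 0.001]
wrist_force: [-1.3, -0.5, 2.6]
finger_gap: 0.003
grasp_force: 1.4
```

Still moving at 2.6 N. Now the last few millimetres to the stop.

step_arm([
  [[0,0,1.5],0,-1],
  [[0,0,1.5],0,-1],
  [[0,0,1],0,-1],
  [[0,0,1],0,-1],
])

```text
time: 17.1
ee_pos: [0.4082, -0.0008, 0.0613]
orientation: [3.141, -0.036, 0.0]
wrist_force: [-1.4, 0.2, 3.9]
finger_gap: -0.002
grasp_force: 1.4
```

step_arm([
  [[0,0,0.5],0,-1],
  [[0,0,0.5],0,-1],
  [[0,0,0.5],0,-1],
  [[0,0,0],0,-1],
])

```text
time: 17.5
ee_pos: [0.4082, -0.0008, 0.0606]
orientation: [3.141, -0.036, 0.001]
wrist_force: [-6.2, 1.4, 16.3]
finger_gap: -0.001
grasp_force: 8.2
```

It's hard on the stop: 16 N at z = 60.6 mm, where a flat lever puts the pad top at 61 mm. I'll rise and check.

step_arm([
  [[0,0,-5],0,-1],
  [[0,0,-20],0,-1],
  [[0,0,-40],0,-1],
  [[0,0,-40],0,-1],
  [[0,0,-35],0,-1],
  [[0,0,0],0,-1],
  [[0,0,0],0,-1],
  [[0,0,0],0,-1],
])

```text
time: 18.3
ee_pos: [0.4078, -0.0007, 0.1987]
orientation: [-3.141, 0.037, 0.003]
wrist_force: [0.1, -0.3, -0.5]
finger_gap: 0.0
grasp_force: 0.0
```

Run:
```python
from h import *
s=sense();print(s['time'],s['ee_pos'],s['wrist_force'])
c=camera_info("wrist");f=grab_frame("wrist")
for st,ce in blobs(f,'red',300):
    print('red',st,ce,[onplane(c,(st[0]+st[2]/2,st[1]+st[3]),z).round(4) for z in(.049,.061)])
for st,ce in blobs(f,'blk',300):
    if st[1]<250: print('blk',st,ce,onplane(c,ce,.09).round(4))
cv2.imwrite('pics/w4.png',f[:,:,::-1])
```

```text
18.3 [ 0.4077734  -0.00072631  0.19872673] [ 0.14686727 -0.30481973 -0.52978145]
red [12, 30, 59, 89, 2268] [32.5, 74.3] [array([0.4804, 0.1759, 0.049 ]), array([0.4805, 0.1685, 0.061 ])]
red [293, 125, 43, 120, 4136] [314.0, 187.6] [array([ 0.3892, -0.0022,  0.049 ]), array([ 0.3931, -0.0023,  0.061 ])]
blk [285, 0, 59, 97, 5204] [313.7, 46.9] [ 0.5149 -0.0043  0.09  ]
```

View pics/w4.png

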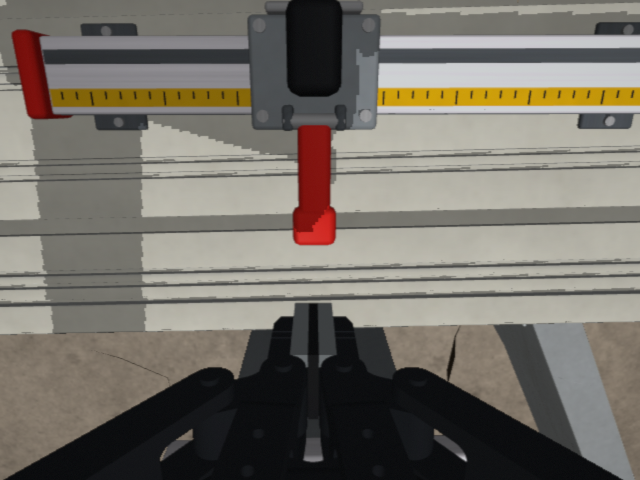

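The lever is flat: its near edge is about 114 mm from the centre line (113 expected), with the pad at (293–336, 205–245). The fin at (314,47) hasn't moved, and the gripper is clear.

```bash
python3 -c "
from bench import job_done
print(job_done())"
```

```text
the job is handed in; nothing more can be done
None
```

The stop was slid until it tightened (about 15 N, below the 20 N forcing level), backed off about 29 mm from where the tightening began, then locked with the lever pressed flat; the tools were left alone and the job was handed in at about 18 s.

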